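# Set the hold-down over a deep-well block

## Task

Gently slide the white deep-well block along its channel until it is fully home against the end stop, then turn the orange thumbscrew clockwise until its pad bottoms snugly on the block, without forcing it. Then back the screw off a quarter of a turn, so that the block is held down but not squeezed, and let go, leaving the other labware alone.

Things in the scene. Friction and masses are not known exactly. Their poses are not given: they have to be found in the camera images.
- carrier: Fixed black channel, base 250 x 120 x 12 mm (x -175 to +75). Origin: on the deck straight under the screw axis; z up; +x along the channel to the end stop (inner face x = +49 mm, 43 mm high). Side walls: inner faces y = +-45, x -130 to +60, 40 mm high. Aluminium bridge: x +-20, y +-72, z 92 to 106 mm, posts at y +-60 to +-72; a white dial with quarter-turn marks on top.
- block: Loose white 24-well block, 128 (x) x 85 (y) x 44 mm, 0.25 to 0.5 kg. Origin: centre of underside, axes as the carrier's. It lies in the channel on a steel track of varying height (underside 20 to 23 mm up), 20 to 35 mm short of home. Home: +x face on the end stop, origin then at x = -15 mm of the carrier. Push on its -x end face from the channel's open end; 2 to 7 N slide it.
- block_top (a point): Centre of the block's flat top face, 44 mm above its underside; axes as the block's.
- knob (a joint): Angle of the orange thumbscrew, rad; clockwise from above is positive and lowers the pad 24 mm a turn; the knob keeps its height. The pad meets the block after some 1.5 to 3 rad. Free turning takes about 0.06 N m; it stays where left. On the block the torque climbs steeply, 0.04 N m per 10 N of squeeze: snug is 0.1 to 0.25 N m above free turning; over 120 N (0.45 N m) is forcing.
- knob_grip (a point): On the screw axis, 138 mm above the deck, the height to grip. Around it the knob's upright grip bar: 44 mm long (point's x), 14 mm thick (y), top 10 mm higher, bottom 23 mm lower, on a disc 44 mm across. The point turns with the knob; z up. A white mark on top shows its -x end.
- pad: Hold-down pad under the bridge: black rubber plate 36 (x) x 50 (y) x 8 mm with a steel back, driven straight down and up by the screw without turning. Origin: centre of its under face; axes as the carrier's.
- pad_face (a point): Centre of the pad's under face, which bottoms on the block's top.
- tipbox: Bystander: black tip box with blue plate and yellow tips, 122 x 82 x 59 mm, loose. Origin: centre of underside.
- trough: Bystander: white open reagent trough, 125 x 83 x 40 mm, loose. Origin: centre of underside.
- vial: Bystander: amber jar with blue cap, 44 mm across, 85 mm tall, loose. Origin: centre of underside.
There are look-alikes about, which are no part of the job. Leave any brown look-alike of the block alone.

How it is judged (in metres and radians):
On the way, in this order (a step that is already met when the one before it is completed fails the run):
1. the block is fully home against the end stop (within 2.5 mm), the pad not yet on it (x of block in the frame of carrier above -0.0175 m and angle between block's own z axis and vertical below 0.05 rad and contact force between pad and block below 0.5 N), for 0.2 s.
2. the screw is bottomed: the pad presses on the block, still home, with 8 N or more (x of block in the frame of carrier above -0.0175 m and angle between block's own z axis and vertical below 0.05 rad and contact force between pad and block above 8 N), for 0.1 s.
At the end, for the whole second after the job is handed in: The block lies flat and home (within 2.5 mm of the end stop) and at rest, and the screw stands still a quarter turn (within 30 degrees) back from bottom: the pad's face is 4 to 8 mm above the block's top (x of block in the frame of carrier above -0.0175 m and angle between block's own z axis and vertical below 0.05 rad and z of pad_face in the frame of block_top between 0.004 and 0.008 m and velocity of joint knob between -0.05 and 0.05 rad/s and linear speed of block below 0.01 m/s); the robot touches nothing.
It fails at once if the block squeezed by the pad with more than 120 N (contact force between pad and block above 120 N).
It fails at once if the fingers pressing on the block with more than 50 N (contact force between the fingers and block above 50 N).
It fails at once if the tipbox moved more than 15 mm (distance of tipbox from where it was at the start of the episode above 0.015 m).
It fails at once if the trough moved more than 15 mm (distance of trough from where it was at the start of the episode above 0.015 m).
It fails at once if the vial moved more than 15 mm (distance of vial from where it was at the start of the episode above 0.015 m).
It also fails if it takes over 61 s, if anything falls off the work surface, if the arm or the gripper's body presses on something with over 40 N, if the wrist force passes 120 N, or if a joint passes its speed limit or range.

## Robot

A 6-joint arm with a two-finger parallel gripper is mounted at the origin on the work surface. World frame = base frame: x ahead of the robot, y to its left, z up, the work surface at z = 0. Lengths are in m, angles in degrees, forces in N, time in s.
With the tool pointing down it reaches from about 0.275 to 0.75 m from the base axis. Payload 10.2 kg.
Tool frame: the origin (TCP) lies on the centre line of the jaws, within the pads' length; the fingertips stand arm.tcp_to_tips ahead of it and the grasp point (between the pads) is the TCP (arm.tcp_to_tips is the distance from the TCP to the fingertips, in m); z points along the fingers, y is the direction in which the jaws open and shut (so a half turn about z gives the same grasp; the last joint's range is limited). The gripper opens to 85 mm and grips with 20 to 120 N. Pads are 22 mm wide; open, the fingers measure 114 mm over their backs; the gripper's body (76 mm by 85 mm) begins 54 mm behind the grasp point. The pads swing forward as they close: fully open they stand 13 mm farther back than shut.
Start: joints at [58.763, 17.928, 85.812, -0, 76.261, -12.8], TCP at [0.166, 0.498, 0.25] pointing down, gripper open.
Joint ranges: [-168.41, 168.41], [-55.51, 124.54], [10.69, 146.95], [-70.63, 250.63], [1, 178], [-165.06, 165.06]. Speed limits (degrees/s): [136.94, 136.94, 172.46, 180, 180, 180].

## Interface

Orientations are given as [roll, pitch, yaw] about the fixed x, y, z axes, in that order (R = Rz(yaw) Ry(pitch) Rx(roll)).
In Python, from rig import arm gives the robot as it stands.
- The arm moves only by the shell command python3 -m inch 'ROWS' [FORCE]. ROWS is text: rows parted by semicolons, each of 7 numbers parted by spaces: the shift along the tool's x, y, z in m, then the turn, a rotation vector about the tool's x, y, z in degrees, then the finger opening in m, from 0 to 0.0854. In form: dx dy dz wx wy wz fingers; .... A call has 1 to 20 rows; each row is the pose to reach, as a shift and turn from the pose commanded when the call began, along the tool's axes at that moment; what a row does not reach only later rows make up. A row lasts 1/10 s, in which the tool goes at most 50 mm and 8.59 degrees, less where a joint would pass 70% of its speed; a pose out of reach is approached as far as the arm can. A call with a gripper value outside its range is refused whole. The fingers move at their own pace and stop on an object; FORCE is the grip in N (left out, the last holds). Time passes only in rows, so rows that repeat a pose let the fingers close. It gives the time, the measured TCP pose, the force and the opening at its end, in the units of the state.
- arm.observe(): the state, without advancing time (a new reading comes with each control period).
- arm.grab_frame(name): name is "scene" or "side" or "wrist"; returns a dict with "color" (420x560x3 uint8, red, green, blue), "fx", "fy", "cx", "cy" (pixels), "position" and "rotation" of the camera in the world. Camera axes: x right, y down, z forward; pixel columns grow to the right and rows downward; lengths in m; the calibration is good to about 2 mm. A picture is of the moment at which its call begins. There is no depth.
- arm.sign_off(): hands the job in, once; it reports no verdict.
The state is a dict: "t": time; "joints": joint angles; "joint_velocities": joint speeds; "effort": joint torques, N m; "ee_pos": TCP position; "tool_rot": TCP orientation; "wrist_force": force on the tool from outside, world axes, zero at the start; "moment": the same for the moment, N m; "grip_width": finger opening in m.
Only numpy, scipy, OpenCV 4.12 (cv2) and the standard library are available. Lean on these libraries where they do the work, as an engineer would, in place of code of your own. Each camera call takes 0.05 s, during which the arm holds its last target.

## Working session

There is one attempt and no reset: what is moved stays moved. The work goes in short steps, Python scripts to look and compute and a shell command to move; the robot and the scene stay as the last step left them, time stands still between calls to the robot, and variables do not carry over. Pictures are saved under pics/ and viewed, and the job is handed in when it is done.

```bash
ls; mkdir -p pics; python3 - <<'E'
from rig import arm
import cv2
s=arm.observe(); print({k:s[k] for k in('t','ee_pos','tool_rot','grip_width','wrist_force')}, arm.tcp_to_tips)
for n in('scene','side','wrist'):
    f=arm.grab_frame(n); cv2.imwrite(f'pics/{n}0.png',f['color'][:,:,::-1])
    print(n,f['fx'],f['fy'],f['cx'],f['cy'],f['position'],f['rotation'])
E
```

```text
pics
{'t': 0.0, 'ee_pos': array([0.16593141, 0.49783608, 0.2497175 ]), 'tool_rot': array([-1.79925786e+02, -1.63416408e-02,  1.61561293e+02]), 'grip_width': 0.08558945094499769, 'wrist_force': array([ 0.44330973,  0.52169561, -0.0548328 ])} 0.019
scene 534.2571224511579 534.2571224511579 275.49182515557845 211.0615352406324 [ 1.10988051 -0.73613714  0.79293315] [-126.63366226   -0.50975776   37.70564053]
side 392.62606612724267 392.62606612724267 285.53686117022977 211.2409044820276 [ 0.28500316 -0.64752229  0.63107837] [-125.43098228   -0.95013985  -22.52308949]
wrist 306.30513449034106 306.30513449034106 282.58769136715296 216.338425275621 [0.09512863 0.52099028 0.37294498] [1.63044065e+02 5.74715172e-03 7.15284686e+01]
```

View pics/scene0.png

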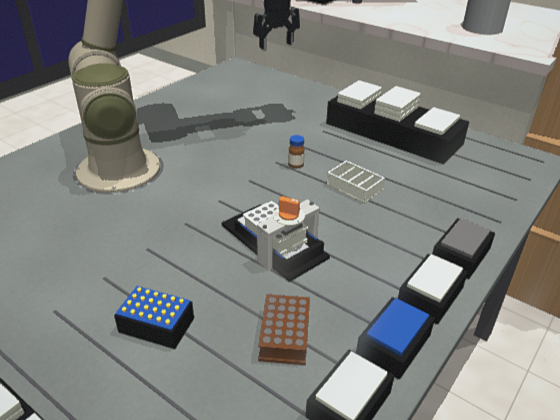

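View pics/side0.png

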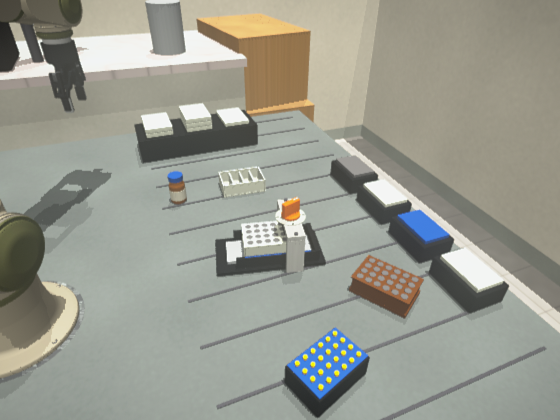

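View pics/wrist0.png

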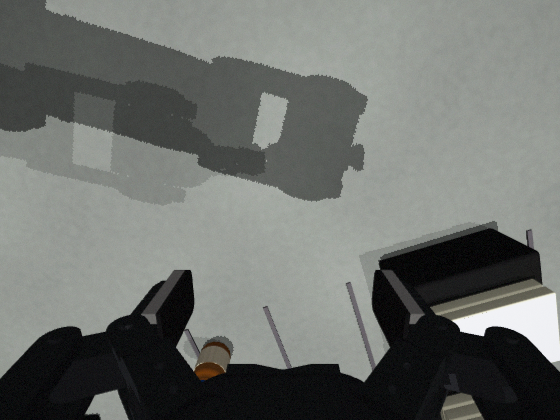

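The white block in the carrier is at scene (275,220) and side (262,237). Look-alikes: the brown block at scene (285,328), the trough at (355,180), the white racks at (360-440,95-120), and white bins at (435,285) and (350,385). Only the white one lies under the orange knob (288,207), so I'm cropping in close on it.

```bash
python3 - <<'E'
import cv2
a=cv2.imread('pics/scene0.png')[180:290,210:340]; cv2.imwrite('pics/c_scene.png',cv2.resize(a,None,fx=6,fy=6*0.9,interpolation=cv2.INTER_CUBIC)[:600,:800])
a=cv2.imread('pics/side0.png')[190:285,205:335]; cv2.imwrite('pics/c_side.png',cv2.resize(a,None,fx=6,fy=6,interpolation=cv2.INTER_CUBIC))
E
```

```text
(no output)
```

View pics/c_scene.png

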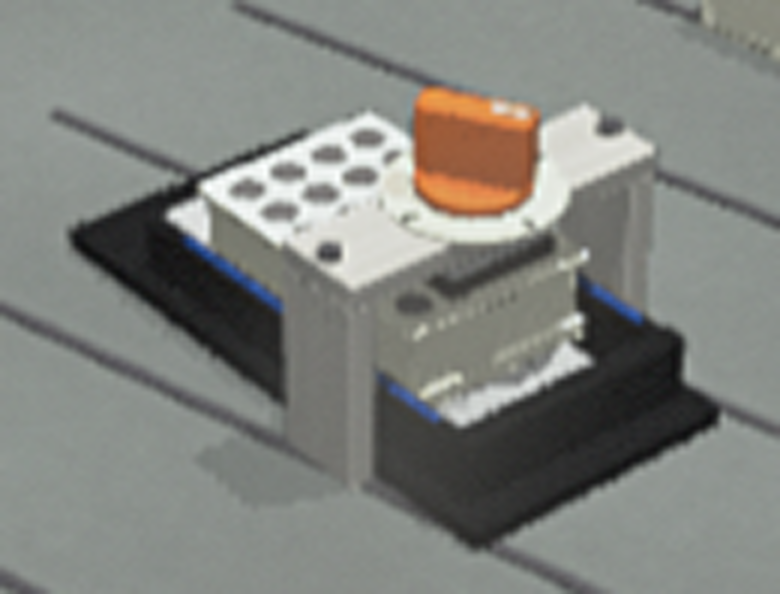

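View pics/c_side.png

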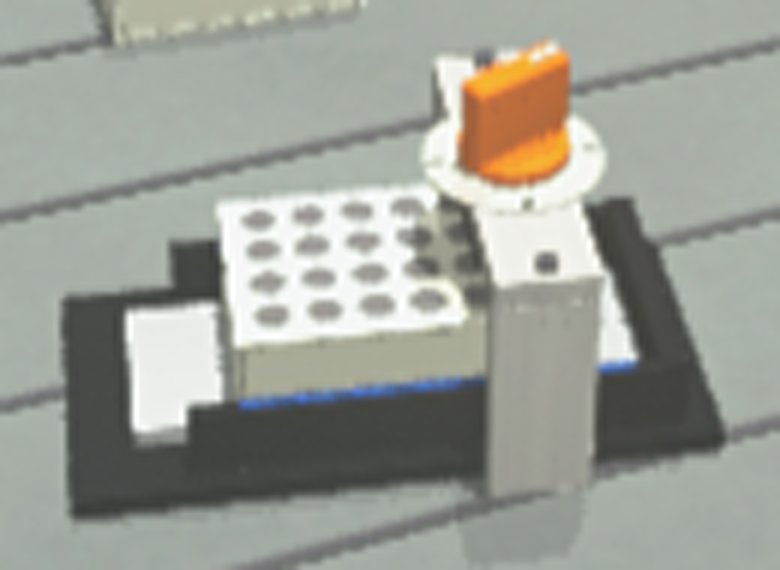

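```bash
cat > h.py <<'E'
import numpy as np, cv2
from scipy.spatial.transform import Rotation as R
from scipy.optimize import least_squares
CAM={'scene':(534.257,275.492,211.062,[1.10988051,-0.73613714,0.79293315],[-126.63366226,-0.50975776,37.70564053]),
'side':(392.626,285.537,211.241,[0.28500316,-0.64752229,0.63107837],[-125.43098228,-0.95013985,-22.52308949])}
def proj(c,P):
    f,cx,cy,p,r=CAM[c]; q=(np.atleast_2d(P)-p)@R.from_euler('xyz',r,degrees=True).as_matrix()
    return np.c_[cx+f*q[:,0]/q[:,2],cy+f*q[:,1]/q[:,2]]
E
cat > fit.py <<'E'
from h import *
def s1(X,Y): return [210+(X+.5)/6-.5,180+(Y+.5)/5.4-.5]
def s2(X,Y): return [205+(X+.5)/6-.5,190+(Y+.5)/6-.5]
C=[('scene',(75,-60,0),s1(475,547)),('scene',(-175,-60,12),s1(72,235)),('scene',(-20,-72,106),s1(285,235)),('scene',(20,-72,106),s1(352,290)),('scene',(20,72,106),s1(655,152)),('scene',(-20,72,106),s1(588,105)),('scene',(20,-72,0),s1(355,488)),('scene',(75,60,12),s1(718,408)),
('side',(-175,60,12),s2(65,298)),('side',(-175,-60,0),s2(75,515)),('side',(75,-60,0),s2(722,448)),('side',(-20,-72,106),s2(485,280)),('side',(20,-72,106),s2(603,278)),('side',(-20,72,106),s2(437,58)),('side',(-20,-72,0),s2(488,490)),('side',(20,-72,0),s2(593,488))]
def W(p,q): 
    c,s=np.cos(p[2]),np.sin(p[2]); q=np.array(q)/1000; return np.array([p[0]+c*q[0]-s*q[1],p[1]+s*q[0]+c*q[1],q[2]])
def res(p): return np.concatenate([proj(c,W(p,q))[0]-np.array(u) for c,q,u in C])
r=least_squares(res,[.5,0,0],loss='soft_l1'); p=r.x
print('carrier',p[:2],np.degrees(p[2])); print(np.round(res(p).reshape(-1,2),1).tolist())
B=[('side',-42.5,s2(235,345)),('side',42.5,s2(220,203)),('scene',-42.5,s1(200,187)),('scene',42.5,s1(370,112))]
for z in(64,66,67):
    f=lambda b:np.concatenate([proj(c,W(p,(b[0]-64,y+b[1],z)))[0]-np.array(u) for c,y,u in B])
    q=least_squares(f,[-40,0]); print('block',z,q.x,q.cost,np.round(f(q.x),1))
K=[('scene',s1(420,92)),('scene',s1(538,112)),('side',s2(465,88)),('side',s2(557,42))]
for z in (148,):
  for c,u in K:
    g=least_squares(lambda b:proj(c,W(p,(b[0],b[1],z)))[0]-np.array(u),[0,0]); print(c,'knob top corner carrier',g.x)
E
python3 fit.py
```

```text
carrier [0.57859907 0.00813347] -13.399761630737949
[[0.1, 0.5], [0.1, -3.0], [-0.6, -0.9], [0.1, -1.6], [1.3, -1.7], [0.3, -1.3], [-0.5, -0.2], [1.2, -1.3], [0.2, -0.6], [-0.2, 1.2], [0.7, 1.5], [1.5, 0.9], [0.4, -0.4], [-0.1, 0.3], [0.2, 2.2], [-0.0, 0.7]]
block 64 [-45.90502307  -1.34702077] 1.7200150449414688 [ 0.5  0.4  0.3  0.9 -0.3 -1.1  0.6 -0.7]
block 66 [-45.18700376  -2.86550844] 2.487670304298679 [ 0.8  0.2  0.6  0.6 -0.7 -1.5  0.3 -1. ]
block 67 [-44.8287989   -3.62393615] 3.1821599884267733 [ 1.   0.   0.8  0.4 -0.9 -1.6  0.1 -1.1]
scene knob top corner carrier [-16.38875344 -13.16964731]
scene knob top corner carrier [19.28555192 10.52996546]
side knob top corner carrier [-21.36397988  -9.69917627]
side knob top corner carrier [17.31648959 15.73053566]
```

```bash
cat >> h.py <<'E'
CP=np.array([0.5786,0.0081]); CY=np.radians(-13.4)
def c2w(x,y): return CP+np.array([np.cos(CY)*x-np.sin(CY)*y,np.sin(CY)*x+np.cos(CY)*y])
def w2c(x,y):
    d=np.array([x,y])-CP; return np.array([np.cos(CY)*d[0]+np.sin(CY)*d[1],-np.sin(CY)*d[0]+np.cos(CY)*d[1]])
def plan(s,cx,cy,z,yaw):
    T=R.from_euler('xyz',s['tool_rot'],degrees=True); w=np.r_[c2w(cx,cy),z]
    rel=T.inv()*R.from_euler('xyz',[180,0,yaw],degrees=True)
    print('t',s['t'],'tcp carrier',w2c(*s['ee_pos'][:2]),s['ee_pos'][2],'rot',s['tool_rot'],'joints',np.round(s['joints'],1)); print('shift',np.round(T.inv().apply(w-s['ee_pos']),4),'turn',np.round(rel.as_rotvec(degrees=True),2),'target',w)
E
python3 -c "
from h import *;from rig import arm
plan(arm.observe(),-.145,0,.25,166.6)"
```

```text
t 0.15 tcp carrier [-0.5149164   0.38083574] 0.24986932617847984 rot [-1.79944887e+02 -1.11534797e-02  1.61564831e+02] joints [ 58.8  18.   85.8  -0.   76.3 -12.8]
shift [-4.019e-01 -3.469e-01  1.000e-04] turn [-0.05 -0.01 -5.04] target [0.4375475  0.04170345 0.25      ]
```

```bash
python3 -m inch '-0.034 -0.029 0 0 0 -0.4 0; -0.067 -0.058 0 0 0 -0.8 0; -0.1 -0.087 0 0 0 -1.3 0; -0.134 -0.116 0 0 0 -1.7 0; -0.167 -0.145 0 0 0 -2.1 0; -0.2 -0.174 0 0 0 -2.5 0; -0.234 -0.202 0 0 0 -3 0; -0.268 -0.231 0 0 0 -3.4 0; -0.301 -0.26 0 0 0 -3.8 0; -0.335 -0.289 0 0 0 -4.2 0; -0.368 -0.318 0 0 0 -4.6 0; -0.39 -0.337 0 0 0 -5 0; -0.402 -0.347 0 0 0 -5 0; -0.402 -0.347 0 0 0 -5 0; -0.402 -0.347 0 0 0 -5 0' 30
python3 - <<'E'
from h import *;from rig import arm
f=arm.grab_frame('wrist'); cv2.imwrite('pics/w1.png',f['color'][:,:,::-1])
plan(arm.observe(),-.145,0,.052,166.6); print(f['position'],f['rotation'])
E
```

```text
t: 1.65
ee_pos: [0.4372, 0.0425, 0.2502]
tool_rot: [180.0, -0.0, 166.6]
wrist_force: [0.9, 0.7, 0.0]
grip_width: -0.0
t 1.7 tcp carrier [-0.14566666  0.00095923] 0.2502729941742725 rot [ 1.79988177e+02 -2.25927479e-02  1.66622830e+02] joints [ -9.8   7.   99.5   0.   73.5 -86.4]
shift [-0.0007 -0.001   0.1983] turn [ 0.01 -0.02  0.02] target [0.4375475  0.04170345 0.052     ]
[0.3646079  0.05922179 0.3733335 ] [ 1.63065393e+02 -7.18618406e-02  7.65427934e+01]
```

View pics/w1.png

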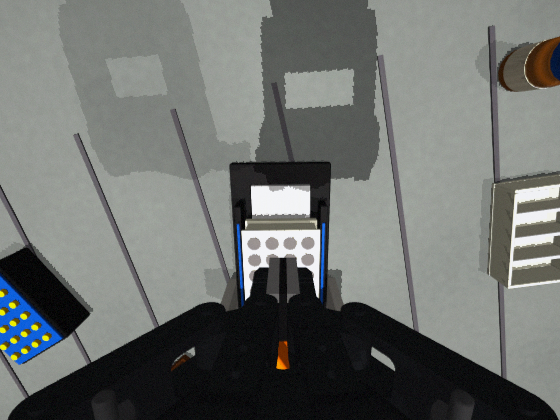

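Wrist view: channel's open end on top, base corners at (230,163) and (331,163), block's -x edge about row 221-230, with columns 240-322. I'll refine the carrier pose with these points.

```bash
python3 - <<'E'
from h import *
CAM['wrist']=(306.305,282.588,216.338,[0.3646079,0.05922179,0.3733335],[1.63065393e+02,-7.18618406e-02,7.65427934e+01])
a=cv2.imread('pics/w1.png')[155:260,215:345]; cv2.imwrite('pics/w1c.png',cv2.resize(a,None,fx=5.5,fy=5.5,interpolation=cv2.INTER_CUBIC))
def ray(c,u,z):
    f,cx,cy,p,r=CAM[c]; d=R.from_euler('xyz',r,degrees=True).apply([(u[0]-cx)/f,(u[1]-cy)/f,1]); return np.array(p)+d*(z-p[2])/d[2]
for u,z in(((230,163),.012),((331,163),.012),((240,230),.066),((321,230),.066)):
    P=ray('wrist',u,z); print(P,w2c(*P[:2]))
E
```

```text
[ 0.39387582 -0.01062318  0.012     ] [-0.17535617 -0.0610229 ]
[0.42141798 0.10439792 0.012     ] [-0.17521972  0.05724969]
[ 0.45991851 -0.00974137  0.066     ] [-0.11131579 -0.04485984]
[0.4799984  0.07400919 0.066     ] [-0.11119157  0.04126415]
```

View pics/w1c.png

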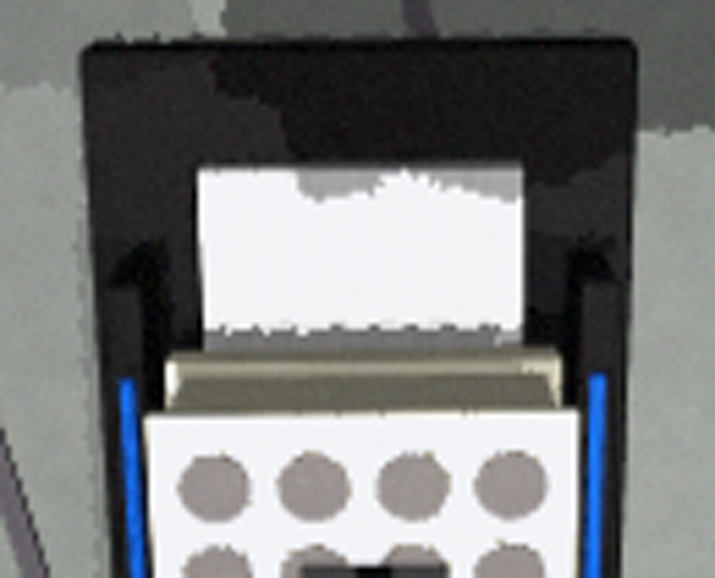

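```bash
python3 -m inch '0 0 0.04 0 0 0 0; 0 -0.002 0.08 0 0 0 0; 0 -0.002 0.12 0 0 0 0; 0 -0.002 0.15 0 0 0 0; 0 -0.002 0.175 0 0 0 0; 0 -0.002 0.19 0 0 0 0; 0 -0.002 0.195 0 0 0 0; 0 -0.002 0.195 0 0 0 0'
python3 - <<'E'
from h import *;from rig import arm
f=arm.grab_frame('side'); cv2.imwrite('pics/s2.png',cv2.resize(f['color'][190:285,205:335,::-1],None,fx=6,fy=6,interpolation=cv2.INTER_CUBIC))
plan(arm.observe(),-.125,0,.055,166.6)
E
```

```text
t: 2.5
ee_pos: [0.4369, 0.0405, 0.0553]
tool_rot: [-180.0, -0.0, 166.6]
wrist_force: [-0.3, 0.9, -0.0]
grip_width: -0.0001
t 2.55 tcp carrier [-0.1448844  -0.00139807] 0.05588035623273903 rot [1.79995455e+02 3.93435759e-02 1.66615640e+02] joints [-10.1  23.4 112.4   0.   44.2 -86.7]
shift [-0.0199  0.0014  0.0009] turn [0.   0.04 0.02] target [0.45700302 0.03706849 0.055     ]
```

View pics/s2.png

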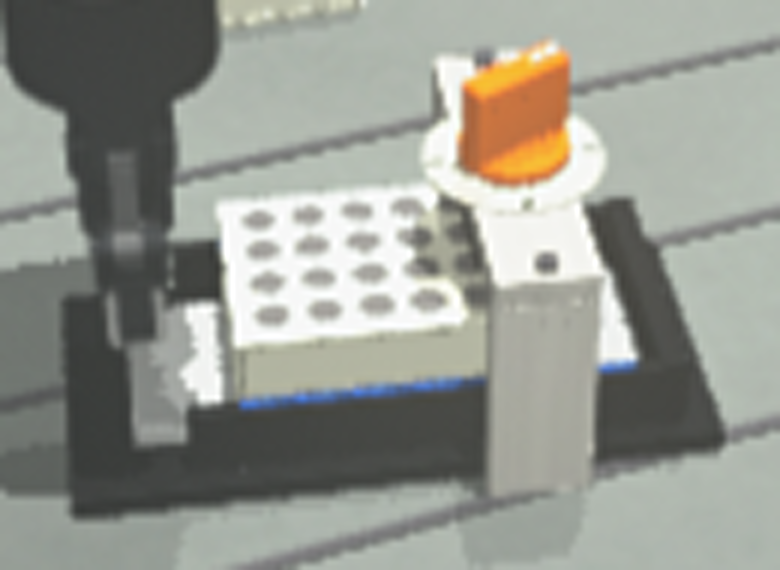

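The closed fingers stand in the channel at crop (130,330), clear of the block's end face at (232,300). I'll approach slowly.

```bash
python3 -m inch '-0.006 0.001 0 0 0 0 0; -0.012 0.001 0 0 0 0 0; -0.016 0.001 0 0 0 0 0; -0.019 0.001 0 0 0 0 0; -0.021 0.001 0 0 0 0 0; -0.023 0.001 0 0 0 0 0; -0.025 0.001 0 0 0 0 0; -0.027 0.001 0 0 0 0 0; -0.028 0.001 0 0 0 0 0; -0.028 0.001 0 0 0 0 0'
python3 - <<'E'
from h import *;from rig import arm
s=arm.observe();plan(s,-.09,0,.055,166.6);print(s['wrist_force'])
E
```

```text
t: 3.55
ee_pos: [0.4648, 0.0342, 0.0552]
tool_rot: [-180.0, 0.0, 166.6]
wrist_force: [-0.6, 0.9, -0.4]
grip_width: 0.0004
t 3.55 tcp carrier [-0.11678534 -0.00097462] 0.05522749646382676 rot [-1.79999995e+02  3.29749170e-03  1.66560400e+02] joints [-10.2  26.  108.   -0.   46.  -86.8]
shift [-0.0268  0.001   0.0002] turn [-0.    0.   -0.04] target [0.49105017 0.02895731 0.055     ]
[-0.59518368  0.91498795 -0.35802195]
```

```bash
python3 -m inch '-0.002 0 0 0 0 0 0; -0.004 0 0 0 0 0 0; -0.006 0 0 0 0 0 0; -0.008 0 0 0 0 0 0; -0.008 0 0 0 0 0 0'
python3 - <<'E'
from h import *;from rig import arm
f=arm.grab_frame('side'); cv2.imwrite('pics/s3.png',cv2.resize(f['color'][190:285,205:335,::-1],None,fx=6,fy=6,interpolation=cv2.INTER_CUBIC))
s=arm.observe();plan(s,-.09,0,.055,166.6);print(s['wrist_force'])
E
```

```text
t: 4.05
ee_pos: [0.4729, 0.0322, 0.0553]
tool_rot: [180.0, 0.0, 166.6]
wrist_force: [0.2, 1.2, 0.6]
grip_width: 0.0001
t 4.1 tcp carrier [-0.10840352 -0.00101031] 0.05542842945096209 rot [1.79998447e+02 5.91339018e-02 1.66555960e+02] joints [-10.3  26.7 106.7  -0.   46.5 -86.9]
shift [-0.0184  0.001   0.0004] turn [ 0.    0.06 -0.04] target [0.49105017 0.02895731 0.055     ]
[0.59917498 0.46649375 0.08145735]
```

View pics/s3.png

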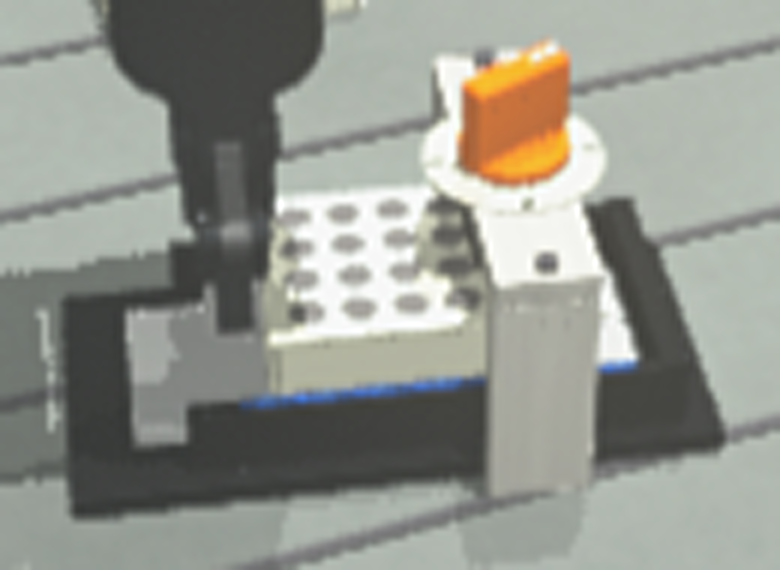

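The block is sliding: its near top corner moved from crop x 235 to 270, about 12 mm, with little force. I'll continue slowly.

```bash
python3 -m inch '-0.0015 0 0 0 0 0 0; -0.003 0 0 0 0 0 0; -0.0045 0 0 0 0 0 0; -0.006 0 0 0 0 0 0; -0.0075 0 0 0 0 0 0; -0.009 0 0 0 0 0 0; -0.0105 0 0 0 0 0 0; -0.012 0 0 0 0 0 0;-0.0135 0 0 0 0 0 0'
python3 -m inch '-0.0008 0 0 0 0 0 0; -0.0016 0 0 0 0 0 0'
python3 -m inch '-0.0008 0 0 0 0 0 0; -0.0016 0 0 0 0 0 0'
python3 - <<'E'
from h import *;from rig import arm
s=arm.observe();plan(s,-.09,0,.055,166.6);print(s['wrist_force'])
E
```

```text
t: 5.0
ee_pos: [0.4857, 0.0292, 0.0553]
tool_rot: [-180.0, -0.0, 166.6]
wrist_force: [-3.8, 1.3, 2.3]
grip_width: -0.0
t: 5.2
ee_pos: [0.4872, 0.0289, 0.0553]
tool_rot: [-180.0, -0.0, 166.6]
wrist_force: [-3.8, 0.4, 2.9]
grip_width: -0.0001
t: 5.4
ee_pos: [0.4887, 0.0285, 0.0553]
tool_rot: [-180.0, 0.0, 166.6]
wrist_force: [-2.6, 0.5, 1.6]
grip_width: 0.0003
t 5.4 tcp carrier [-0.09212748 -0.00100051] 0.05529173509591346 rot [-1.79999107e+02  6.68811014e-04  1.66560305e+02] joints [-10.4  28.3 104.   -0.   47.7 -87. ]
shift [-0.0021  0.001   0.0003] turn [-0.    0.   -0.04] target [0.49105017 0.02895731 0.055     ]
[-2.61423558  0.52808178  1.59478253]
```

```bash
python3 -m inch '-0.0008 0 0 0 0 0 0; -0.0016 0 0 0 0 0 0' | grep -E 'ee|force'
python3 -m inch '-0.0008 0 0 0 0 0 0' | grep -E 'ee|force'
python3 -m inch '-0.0008 0 0 0 0 0 0' | grep -E 'ee|force'
python3 - <<'E'
from h import *;from rig import arm
for n in('side','scene'):
  f=arm.grab_frame(n); y,x=((190,205) if n=='side' else (180,210)); cv2.imwrite(f'pics/{n}4.png',cv2.resize(f['color'][y:y+95,x:x+130,::-1],None,fx=6,fy=6,interpolation=cv2.INTER_CUBIC))
s=arm.observe();plan(s,-.09,0,.055,166.6);print(s['wrist_force'])
E
```

```text
ee_pos: [0.4901, 0.0282, 0.0552]
wrist_force: [-7.8, 1.6, 5.0]
ee_pos: [0.4901, 0.0282, 0.0552]
wrist_force: [-10.0, 1.8, 7.8]
ee_pos: [0.4902, 0.0282, 0.0551]
wrist_force: [-14.1, 2.6, 9.8]
t 5.9 tcp carrier [-0.09063424 -0.00098917] 0.055072410305401095 rot [-179.98056661   -0.26329416  166.57899917] joints [-10.4  28.5 103.6  -0.   48.1 -87. ]
shift [-0.0006  0.001   0.0001] turn [-0.02 -0.26 -0.02] target [0.49105017 0.02895731 0.055     ]
[-11.71916962   1.52779048   9.05470414]
```

View pics/scene4.png

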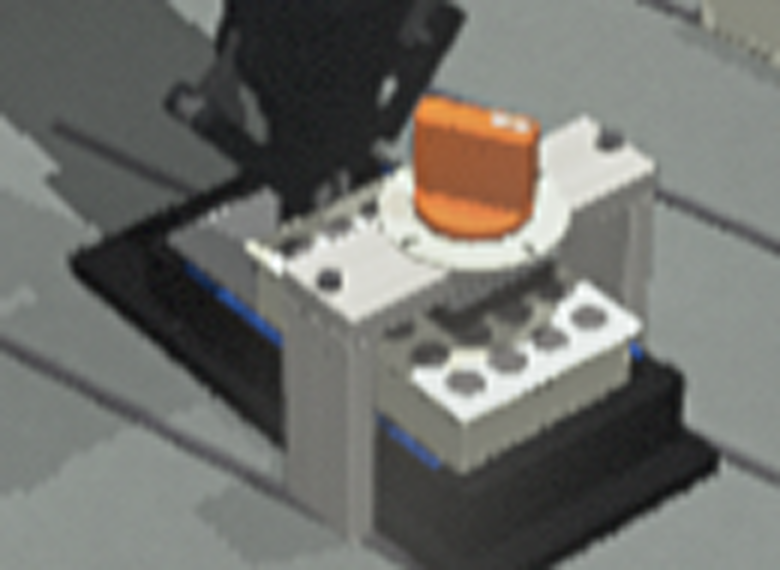

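View pics/side4.png

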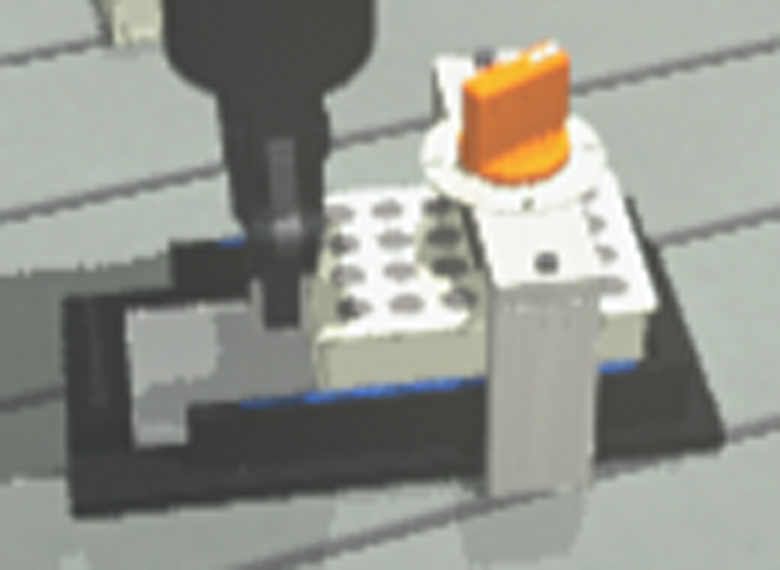

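Motion stopped and the force climbed to about 14 N at TCP carrier x = -90.6 mm, as home predicts. In scene, the block's +x top edge (crop 465,415 to 640,330) is at the end stop. Backing off, then rising.

```bash
python3 -m inch '0.004 0 0 0 0 0 0; 0.012 0 0 0 0 0 0; 0.025 0 0 0 0 0 0.03; 0.035 0 -0.02 0 0 0 0.085; 0.035 0 -0.06 0 0 0 0.085; 0.035 0 -0.1 0 0 0 0.085; 0.035 0 -0.14 0 0 0 0.085; 0.035 0 -0.165 0 0 0 0.085; 0.035 0 -0.165 0 0 0 0.085'
python3 - <<'E'
from h import *;from rig import arm
for n in('side','scene'):
  f=arm.grab_frame(n); y,x=((190,205) if n=='side' else (180,210)); cv2.imwrite(f'pics/{n}5.png',cv2.resize(f['color'][y:y+95,x:x+130,::-1],None,fx=6,fy=6,interpolation=cv2.INTER_CUBIC))
f=arm.grab_frame('wrist'); cv2.imwrite('pics/w5.png',f['color'][:,:,::-1]);print(f['position'],f['rotation'])
s=arm.observe();plan(s,0,0,.2,200);print(s['wrist_force'])
E
```

```text
t: 6.8
ee_pos: [0.459, 0.0357, 0.2235]
tool_rot: [180.0, 0.4, 166.6]
wrist_force: [0.2, -0.2, -0.9]
grip_width: 0.0848
[0.38484216 0.05269477 0.3431139 ] [ 1.62980882e+02 -5.85411089e-02  7.65264287e+01]
t 6.95 tcp carrier [-0.12442778 -0.00100959] 0.21938024843185294 rot [-1.79995362e+02 -5.66021660e-02  1.66559289e+02] joints [-10.2  11.2  99.3  -0.   69.5 -86.7]
shift [-0.1244  0.0011  0.0193] turn [ 1.000e-02 -6.000e-02 -3.344e+01] target [0.5786 0.0081 0.2   ]
[-0.92688534 -1.16329421 -0.98242654]
```

View pics/scene5.png

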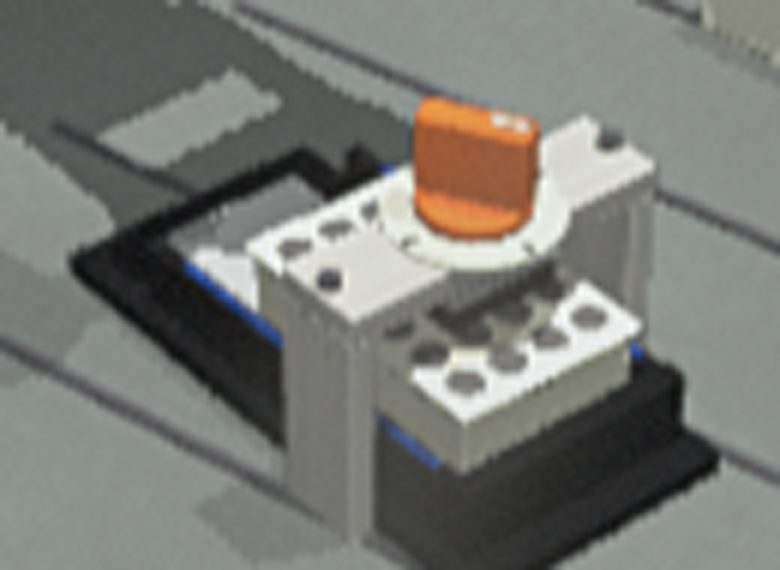

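View pics/side5.png

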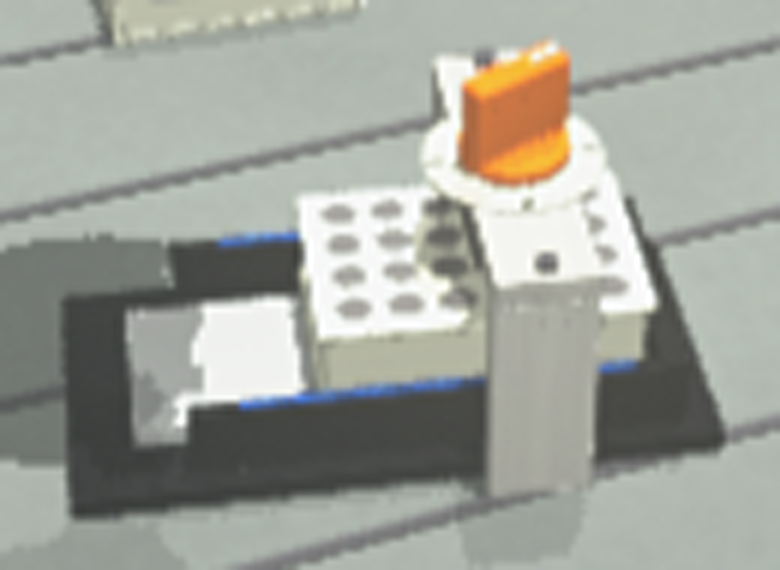

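View pics/w5.png

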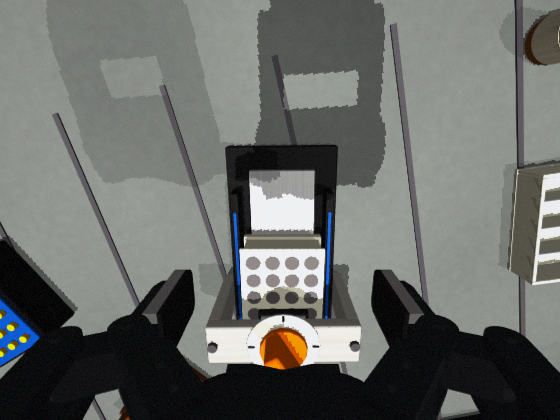

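```bash
cat > m.py <<'E'
from h import *
CAM['wrist']=(306.305,282.588,216.338,[0.38484216,0.05269477,0.3431139],[1.62980882e+02,-5.85411089e-02,7.65264287e+01])
def ray(c,u,z):
    f,cx,cy,p,r=CAM[c]; d=R.from_euler('xyz',r,degrees=True).apply([(u[0]-cx)/f,(u[1]-cy)/f,1]); return np.array(p)+d*(z-p[2])/d[2]
E
python3 - <<'E'
from m import *
a=cv2.imread('pics/w5.png')[235:375,200:370]; cv2.imwrite('pics/w5c.png',cv2.resize(a,None,fx=4.2,fy=4.2,interpolation=cv2.INTER_CUBIC))
for c,u in(('side',(205+315/6,190+342/6)),('side',(205+298/6,190+198/6)),('scene',(210+462/6,180+417/6)),('scene',(210+642/6,180+328/6)),('scene',(210+248/6,180+245/6)),('wrist',(240,249)),('wrist',(324,249))):
    P=ray(c,u,.066); print(c,w2c(*P[:2])*1000)
E
```

```text
side [-81.01311757 -48.47129925]
side [-78.85850946  39.32767493]
scene [ 51.52105757 -47.27672395]
scene [54.11453342 34.80279563]
scene [-72.4516044  -47.05826847]
wrist [-80.6573333  -43.03799855]
wrist [-80.51602515  39.11837702]
```

View pics/w5c.png

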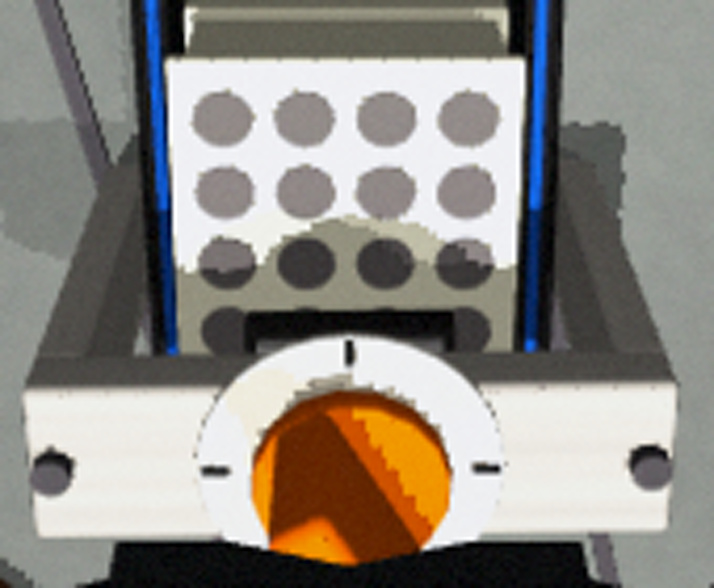

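```bash
python3 - <<'E'
from m import *
s1=lambda X,Y:np.array([210+(X+.5)/6-.5,180+(Y+.5)/6-.5]); s2=lambda X,Y:np.array([205+(X+.5)/6-.5,190+(Y+.5)/6-.5]); w=lambda X,Y:np.array([200+(X+.5)/4.2-.5,235+(Y+.5)/4.2-.5])
C=[('scene',(-175,-60,12),s1(72,261)),('scene',(20,-72,106),s1(352,322)),('scene',(20,72,106),s1(655,165)),('scene',(-20,72,106),s1(588,116)),('scene',(20,-72,0),s1(355,541)),('scene',(75,60,12),s1(718,455)),
('side',(-175,60,12),s2(65,298)),('side',(-175,-60,0),s2(75,515)),('side',(75,-60,0),s2(722,448)),('side',(-20,-72,106),s2(485,280)),('side',(20,-72,106),s2(603,278)),('side',(-20,72,106),s2(437,58)),('side',(-20,-72,0),s2(488,490)),('side',(20,-72,0),s2(593,488)),
('wrist',(-175,60,12),np.array([337,146])),('wrist',(-175,-60,12),np.array([227,146])),('wrist',(-20,72,106),w(676,385)),('wrist',(-20,-72,106),w(26,392)),('wrist',(20,-72,106),w(38,535)),('wrist',(20,72,106),w(667,526))]
B=[('side',(-64,-42.5),s2(315,342)),('side',(-64,42.5),s2(298,198)),('side',(64,-42.5),s2(656,310)),('scene',(64,-42.5),s1(462,417)),('scene',(64,42.5),s1(642,328)),('scene',(-64,-42.5),s1(248,245)),('wrist',(-64,-42.5),w(166,60)),('wrist',(-64,42.5),w(525,57))]
O={'scene':3,'side':5,'wrist':7}
def W(p,q):
    c,s=np.cos(p[2]),np.sin(p[2]); q=np.array(q)/1000; return np.array([p[0]+c*q[0]-s*q[1],p[1]+s*q[0]+c*q[1],q[2]])
def res(p): return np.concatenate([proj(c,W(p,q))[0]+p[O[c]:O[c]+2]-u for c,q,u in C]+[p[3:]*.3])
r=least_squares(res,np.r_[CP,CY,np.zeros(6)],loss='soft_l1'); p=r.x
print(p[:2],np.degrees(p[2]),p[3:]); print(np.round(res(p)[:40].reshape(-1,2),1).tolist())
def fb(b): return np.concatenate([proj(c,W(p,(q[0]+b[0],q[1]+b[1],b[2])))[0]+p[O[c]:O[c]+2]-u for c,q,u in B])
q=least_squares(fb,[-15,0,66],loss='soft_l1'); print('block x,y,topz',q.x,np.round(fb(q.x).reshape(-1,2),1).tolist())
c=w(349,468)-p[7:]; P=ray('wrist',c,.108); print('dial',P)
f=lambda b:np.concatenate([proj(c,W(p,(b[0]-64 if 0 else b[0]+q0[0],q0[1],66)))[0]+p[O[c]:O[c]+2]-u for c,q0,u in B])
E
```

```text
[0.58272283 0.00805465] -13.103996030320053 [-1.78241307  0.64630313 -2.01307819 -0.35973743 -1.7360603  -4.66592494]
[[-0.7, -1.4], [-0.0, -0.1], [1.0, 0.2], [-0.2, 0.1], [-0.7, 1.6], [1.0, -0.3], [-0.3, -1.1], [-0.3, 0.7], [0.3, 0.5], [1.5, 0.1], [0.4, -1.3], [-0.7, -0.3], [0.0, 1.4], [-0.2, -0.1], [1.6, -1.0], [-1.6, -0.3], [1.5, 0.1], [-1.1, -0.6], [-0.6, 0.9], [0.7, 2.1]]
block x,y,topz [-15.71442757  -1.10379899  64.15413783] [[0.7, -1.1], [-0.4, -0.1], [0.3, -1.1], [0.7, 1.0], [0.6, -0.1], [-0.7, 0.4], [-0.5, -0.5], [0.0, -0.3]]
dial [0.58200846 0.00747828 0.108     ]
```

Fit: block origin x = -15.7 mm in the carrier frame (home is -15), top about 64 to 66 mm, lying flat. The block is home. The dial centre is near (0.581, 0.0077). Next I'll move above the knob with the jaws open and check its angle from there.

```bash
python3 -m inch '-0.02 0 0 0 0 -5 0.085; -0.05 0 0 0 0 -12 0.085; -0.08 0 0 0 0 -20 0.085; -0.105 0 0 0 0 -28 0.085; -0.12 0.001 0 0 0 -34 0.085; -0.127 0.001 0 0 0 -34 0.085; -0.127 0.001 0 0 0 -34 0.085'
python3 - <<'E'
from h import *;from rig import arm
f=arm.grab_frame('wrist'); cv2.imwrite('pics/w6.png',f['color'][:,:,::-1]);print(f['position'],f['rotation'])
cv2.imwrite('pics/w6c.png',cv2.resize(f['color'][220:370,190:380,::-1],None,fx=4,fy=4,interpolation=cv2.INTER_CUBIC))
s=arm.observe();plan(s,0,0,.138,200.6);print(s['ee_pos'])
E
```

```text
t: 7.65
ee_pos: [0.5814, 0.0073, 0.2189]
tool_rot: [179.9, -0.1, -159.6]
wrist_force: [-0.9, 0.3, 0.2]
grip_width: 0.0852
[ 0.51163377 -0.01921685  0.3421833 ] [ 1.63097363e+02 -9.82622029e-02  1.10355186e+02]
t 7.7 tcp carrier [ 2.50460573e-03 -6.14824959e-05] 0.21936370632521957 rot [ 1.79950538e+02 -8.51763968e-02 -1.59583420e+02] joints [ -10.8   26.4   78.3   -0.    75.4 -121.2]
shift [0.0019 0.0014 0.0814] turn [ 0.05 -0.09 -0.18] target [0.5786 0.0081 0.138 ]
[0.58102217 0.00745975 0.21936371]
```

View pics/w6.png

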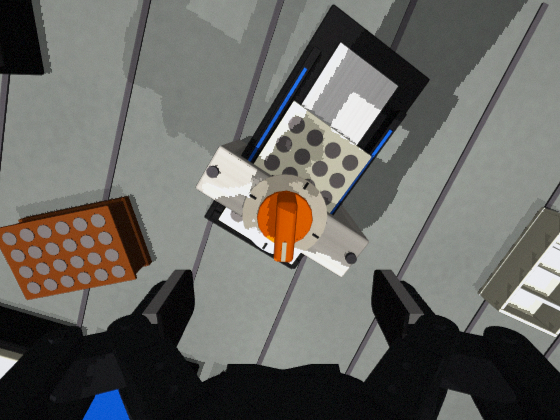

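View pics/w6c.png

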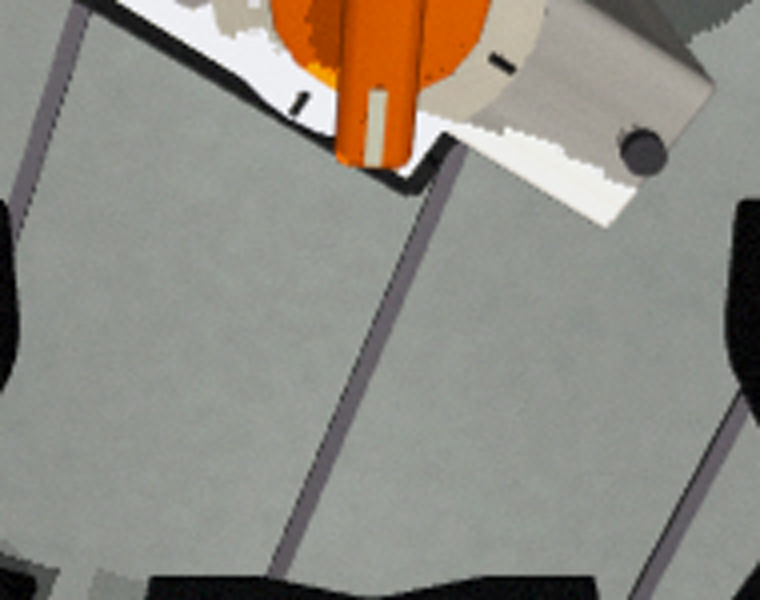

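```bash
python3 - <<'E'
import cv2
a=cv2.imread('pics/w6.png')[165:285,220:370]; cv2.imwrite('pics/w6d.png',cv2.resize(a,None,fx=5,fy=5,interpolation=cv2.INTER_CUBIC))
E
```

```text
(no output)
```

View pics/w6d.png

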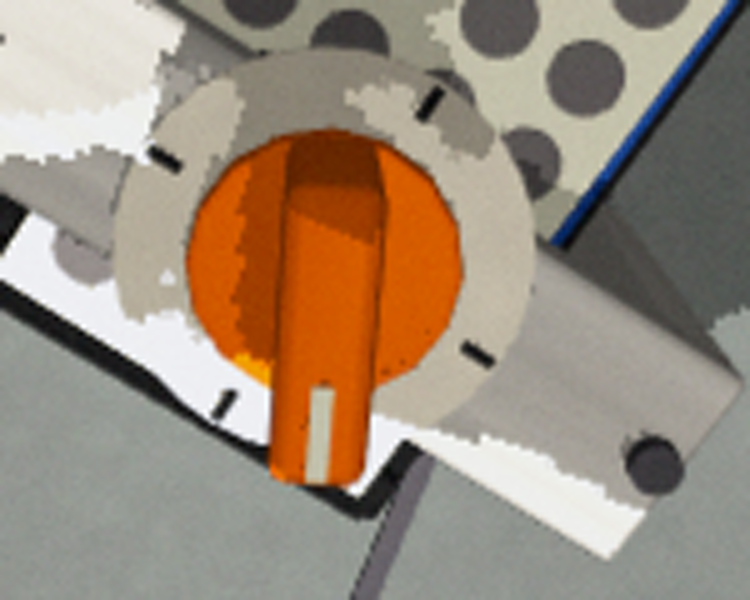

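The white mark is at crop (318,435), on the far end of the bar. The top face runs from (335,195) to (318,480). Now computing the axis and angle.

```bash
python3 - <<'E'
from m import *
CAM['wrist']=(306.305,282.588,216.338,[0.51163377,-0.01921685,0.3421833],[1.63097363e+02,-9.82622029e-02,1.10355186e+02])
u=lambda X,Y:(220+(X+.5)/5-.5,165+(Y+.5)/5-.5)
T=R.from_euler('xyz',[179.95,-.085,-159.58],degrees=True); tcp=np.array([.58102,.00746,.21936])
for n,U,z in(('near',(335,195),.148),('far',(318,480),.148),('mark1',(320,390),.148),('mark2',(318,482),.148),('dialmarks',(325,255),.108),('m1',(165,160),.108),('m3',(478,355),.108),('m2',(432,103),.108),('m4',(226,404),.108)):
    P=ray('wrist',u(*U),z); print(n,P[:2],'tool',np.round(T.inv().apply(P-tcp)*1000,1))
E
```

```text
near [0.55776144 0.00105203] tool [23.9  2.  71.4]
far [0.59675017 0.01316948] tool [-16.8  -0.2  71.3]
mark1 [0.58410813 0.00876115] tool [-3.5  0.1 71.4]
mark2 [0.59703433 0.01327509] tool [-17.1  -0.2  71.3]
dialmarks [0.57707703 0.00720497] tool [  3.6   1.  111.4]
m1 [ 0.57121933 -0.02174503] tool [ 19.2 -24.  111.4]
m3 [0.58436151 0.03653574] tool [-13.4  26.  111.4]
m2 [0.54825494 0.0141566 ] tool [ 28.2  17.6 111.4]
m4 [0.60672398 0.00088175] tool [-22.  -15.2 111.3]
```

```bash
python3 -m inch '0.002 0.001 0.02 0 0 3 0.085; 0.002 0.001 0.04 0 0 3 0.085; 0.002 0.001 0.06 0 0 3 0.085; 0.002 0.001 0.075 0 0 3 0.085; 0.002 0.001 0.08 0 0 3 0.085; 0.002 0.001 0.08 0 0 3 0.085'
python3 - <<'E'
from h import *;from rig import arm
for n in('wrist','side'):
  f=arm.grab_frame(n); cv2.imwrite(f'pics/{n}7.png',f['color'][:,:,::-1] if n=='wrist' else cv2.resize(f['color'][160:285,205:355,::-1],None,fx=4.5,fy=4.5,interpolation=cv2.INTER_CUBIC))
s=arm.observe();plan(s,0,0,.138,200.6);print(s['ee_pos'],s['wrist_force'],s['moment'])
E
```

```text
t: 8.3
ee_pos: [0.5787, 0.0078, 0.1401]
tool_rot: [180.0, -0.1, -162.5]
wrist_force: [0.1, -0.6, 0.7]
grip_width: 0.0848
t 8.4 tcp carrier [ 0.00093352 -0.00026669] 0.14121552236951848 rot [-1.79964608e+02  6.49152831e-02 -1.62463465e+02] joints [ -10.8   30.5   84.3   -0.    65.2 -118.4]
shift [0.0007 0.0007 0.0032] turn [-0.04  0.06 -3.06] target [0.5786 0.0081 0.138 ]
[0.5794463  0.00762423 0.14121552] [ 0.46367432 -0.08941617 -0.39181778] [ 0.01188231  0.03095157 -0.03121749]
```

View pics/wrist7.png

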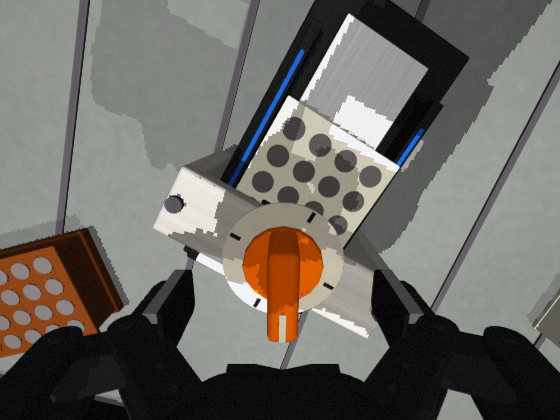

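View pics/side7.png

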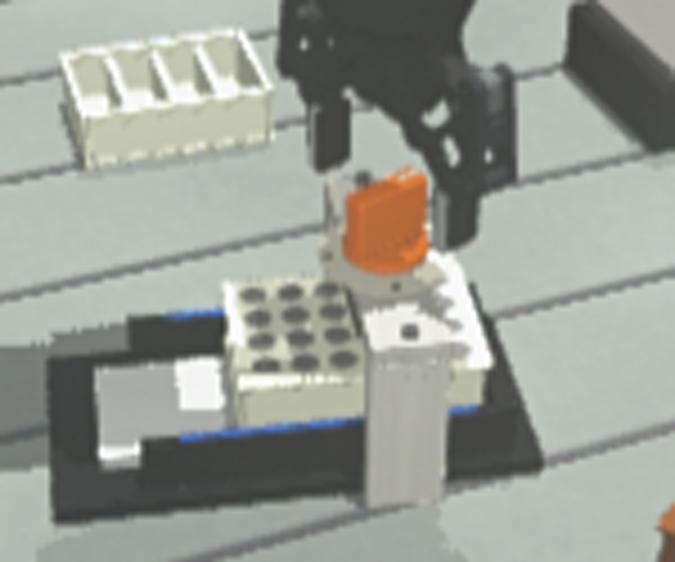

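The bar stands upright in the wrist picture at columns 267-300, midway between the pads (190 and 375). Closing.

```bash
python3 -m inch '0 0 0 0 0 0 0.05; 0 0 0 0 0 0 0.02; 0 0 0 0 0 0 0.0; 0 0 0 0 0 0 0.0; 0 0 0 0 0 0 0.0; 0 0 0 0 0 0 0.0; 0 0 0 0 0 0 0' 40
python3 - <<'E'
from h import *;from rig import arm
s=arm.observe();plan(s,0,0,.138,200.6);print(s['ee_pos'],s['wrist_force'],s['moment'])
f=arm.grab_frame('wrist'); cv2.imwrite('pics/w8.png',f['color'][:,:,::-1])
E
```

```text
t: 9.1
ee_pos: [0.5792, 0.0078, 0.1405]
tool_rot: [180.0, 0.0, -162.4]
wrist_force: [-1.5, 2.7, 3.2]
grip_width: 0.0132
t 9.1 tcp carrier [ 6.90818967e-04 -9.90615536e-05] 0.14049477647077016 rot [ 1.79978461e+02  3.28209843e-03 -1.62430666e+02] joints [ -10.8   30.6   84.3    0.    65.2 -118.4]
shift [0.0005 0.0004 0.0025] turn [ 0.02  0.   -3.03] target [0.5786 0.0081 0.138 ]
[0.57924905 0.00784354 0.14049478] [-1.48618118  2.74112631  3.17484372] [0.42062106 0.28259482 0.01917576]
```

View pics/w8.png

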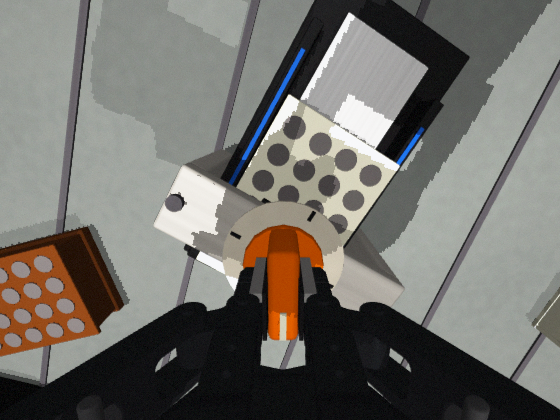

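Bar gripped (13 mm). Turn clockwise (+wz), watching mz.

```bash
cat > q.py <<'E'
from h import *;from rig import arm
s=arm.observe(); y=(-162.43-s['tool_rot'][2])%360
print('turned',round(y,2),'F',np.round(s['wrist_force'],1),'M',np.round(s['moment'],3),'grip',round(s['grip_width'],4),'t',s['t'],'c',w2c(*s['ee_pos'][:2]),'j6',s['joints'][5])
E
python3 -m inch '0 0 0 0 0 3 0; 0 0 0 0 0 7 0; 0 0 0 0 0 12 0; 0 0 0 0 0 17 0; 0 0 0 0 0 20 0' >/dev/null; python3 q.py
python3 -m inch '0 0 0 0 0 5 0; 0 0 0 0 0 10 0; 0 0 0 0 0 15 0; 0 0 0 0 0 20 0' >/dev/null; python3 q.py
python3 -m inch '0 0 0 0 0 5 0; 0 0 0 0 0 10 0; 0 0 0 0 0 15 0; 0 0 0 0 0 20 0'>/dev/null; python3 q.py
```

```text
turned 20.18 F [-2.   1.5  3.5] M [0.115 0.329 0.048] grip 0.013 t 9.65 c [ 0.00081626 -0.00043101] j6 -98.21533908388764
turned 40.2 F [-2.7 -0.6  3.2] M [-0.173  0.482  0.104] grip 0.0132 t 10.05 c [ 0.00081978 -0.00075734] j6 -78.19177460310135
turned 60.2 F [-3.4 -1.7  4.8] M [-0.431  0.705  0.085] grip 0.0132 t 10.45 c [ 0.00070402 -0.00106425] j6 -58.191030601797515
```

```bash
python3 -m inch '0 0 0 0 0 4 0; 0 0 0 0 0 8 0; 0 0 0 0 0 8 0' >/dev/null; python3 q.py
python3 -m inch '0 0 0 0 0 3 0; 0 0 0 0 0 6 0' >/dev/null; python3 q.py
python3 -m inch '0 0 0 0 0 2 0; 0 0 0 0 0 4 0'>/dev/null; python3 q.py
python3 -m inch '0 0 0 0 0 2 0; 0 0 0 0 0 4 0'>/dev/null; python3 q.py
python3 -m inch '0 0 0 0 0 2 0; 0 0 0 0 0 4 0'>/dev/null; python3 q.py
```

```text
turned 68.12 F [-3.7 -2.6  4.2] M [-0.518  0.811 -0.034] grip 0.0135 t 10.75 c [ 0.00060588 -0.00117513] j6 -50.27788233514586
turned 74.12 F [-4.7 -2.3  5.6] M [-0.574  0.943  0.114] grip 0.0133 t 10.95 c [ 0.00056508 -0.00125557] j6 -44.280810406753716
turned 78.08 F [-5.6 -3.8  4.9] M [-0.569  0.915  0.109] grip 0.0136 t 11.15 c [ 0.00050899 -0.00128957] j6 -40.31481491279298
turned 82.08 F [-6.  -3.5  5.5] M [-0.591  1.094  0.045] grip 0.013 t 11.35 c [ 0.00046315 -0.00133829] j6 -36.3163441658432
turned 86.08 F [-6.6 -4.   5.2] M [-0.604  1.091  0.038] grip 0.0138 t 11.55 c [ 0.00041231 -0.00139608] j6 -32.31579780482363
```

```bash
python3 - <<'E'
from h import *;from rig import arm
f=arm.grab_frame('scene'); cv2.imwrite('pics/sc9.png',cv2.resize(f['color'][180:290,210:340,::-1],None,fx=5,fy=5,interpolation=cv2.INTER_CUBIC))
E
```

```text
(no output)
```

View pics/sc9.png

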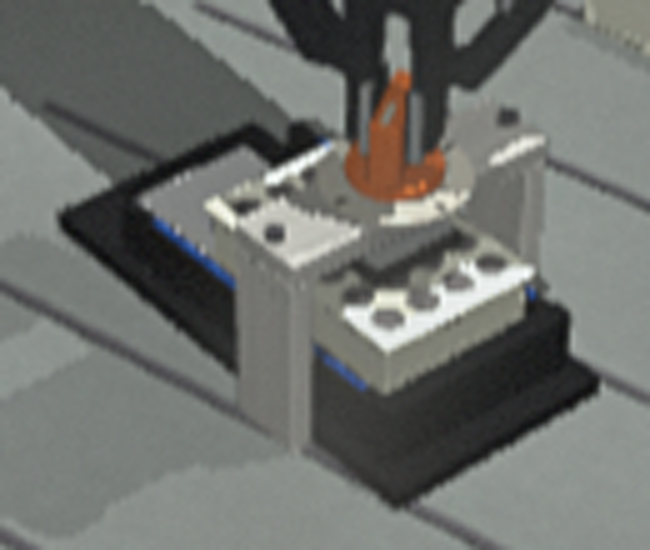

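```bash
cat > q.py <<'E'
from h import *;from rig import arm
m=[];F=[]
for i in range(5):
    s=arm.observe(); m.append(s['moment']);F.append(s['wrist_force'])
    if i<4: arm.grab_frame('wrist')
y=(-162.43-s['tool_rot'][2])%360
print('turned',round(y,2),'F',np.round(np.mean(F,0),1),'M',np.round(np.mean(m,0),3),'mz',np.round([a[2] for a in m],2),'grip',round(s['grip_width'],4),'t',round(s['t'],2),'j6',round(s['joints'][5],2))
E
python3 q.py
python3 -m inch '0 0 0 0 0 2 0; 0 0 0 0 0 4 0'>/dev/null; python3 q.py
python3 -m inch '0 0 0 0 0 2 0; 0 0 0 0 0 4 0'>/dev/null; python3 q.py
python3 -m inch '0 0 0 0 0 2 0; 0 0 0 0 0 4 0'>/dev/null; python3 q.py
```

```text
turned 86.02 F [-6.4 -3.4  5.6] M [-0.627  1.067 -0.043] mz [-0.03 -0.12  0.   -0.03 -0.04] grip 0.0132 t 11.8 j6 -32.38
turned 90.02 F [-6.7 -3.9  6. ] M [-0.619  1.134  0.005] mz [ 0.09 -0.01 -0.01 -0.05 -0.  ] grip 0.0131 t 12.2 j6 -28.38
turned 94.02 F [-7.1 -4.3  6.3] M [-0.656  1.218 -0.019] mz [ 0.07 -0.07 -0.07 -0.04  0.02] grip 0.013 t 12.6 j6 -24.38
turned 98.02 F [-7.5 -4.2  6.4] M [-0.684  1.303 -0.008] mz [ 0.07  0.02 -0.03 -0.03 -0.06] grip 0.0135 t 13.0 j6 -20.38
```

```bash
cat > r.py <<'E'
from h import *;from rig import arm
s=arm.observe()
y=(-162.43-s['tool_rot'][2])%360
print('turned',round(y,2),'F',np.round(s['wrist_force'],1),'M',np.round(s['moment'],3),'eff',np.round(s['effort'][5],3),'grip',round(s['grip_width'],4),'t',round(s['t'],2))
E
for i in 1; do :; done
python3 -m inch '0 0 0 0 0 1.5 0; 0 0 0 0 0 3 0'>/dev/null; python3 r.py
python3 -m inch '0 0 0 0 0 1.5 0; 0 0 0 0 0 3 0'>/dev/null; python3 r.py
python3 -m inch '0 0 0 0 0 1.5 0; 0 0 0 0 0 3 0'>/dev/null; python3 r.py
python3 -m inch '0 0 0 0 0 1.5 0; 0 0 0 0 0 3 0'>/dev/null; python3 r.py
```

```text
turned 101.06 F [-7.8 -4.3  6.2] M [-0.689  1.354  0.102] eff -0.295 grip 0.0137 t 13.2
turned 104.06 F [-8.  -3.8  7.3] M [-0.69   1.391  0.095] eff -0.278 grip 0.0135 t 13.4
turned 107.06 F [-7.9 -4.4  7.2] M [-0.694  1.422  0.051] eff -0.278 grip 0.0133 t 13.6
turned 110.06 F [-9.6 -4.3  6.9] M [-0.684  1.488  0.08 ] eff -0.278 grip 0.0136 t 13.8
```

```bash

python3 -m inch '0 0 0 0 0 1.5 0; 0 0 0 0 0 3 0'>/dev/null; python3 r.py
python3 -m inch '0 0 0 0 0 1.5 0; 0 0 0 0 0 3 0'>/dev/null; python3 r.py
python3 -m inch '0 0 0 0 0 1.5 0; 0 0 0 0 0 3 0'>/dev/null; python3 r.py
python3 -m inch '0 0 0 0 0 1.5 0; 0 0 0 0 0 3 0'>/dev/null; python3 r.py
```

```text
turned 113.06 F [-9.4 -4.9  6.5] M [-0.705  1.534  0.064] eff -0.278 grip 0.0133 t 14.0
turned 116.06 F [-9.6 -4.   7.2] M [-0.643  1.592  0.084] eff -0.278 grip 0.0135 t 14.2
turned 119.06 F [-11.   -4.6   7.4] M [-0.619  1.702  0.07 ] eff -0.278 grip 0.0133 t 14.4
turned 122.06 F [-10.8  -4.3   8.5] M [-0.629  1.696  0.109] eff -0.278 grip 0.0131 t 14.6
```

```bash

python3 -m inch '0 0 0 0 0 1.5 0; 0 0 0 0 0 3 0'>/dev/null; python3 r.py
python3 -m inch '0 0 0 0 0 1.5 0; 0 0 0 0 0 3 0'>/dev/null; python3 r.py
python3 -m inch '0 0 0 0 0 1.5 0; 0 0 0 0 0 3 0'>/dev/null; python3 r.py
python3 -m inch '0 0 0 0 0 1.5 0; 0 0 0 0 0 3 0'>/dev/null; python3 r.py
python3 - <<'E'
from h import *;from rig import arm
f=arm.grab_frame('scene'); cv2.imwrite('pics/sc10.png',cv2.resize(f['color'][180:290,210:340,::-1],None,fx=5,fy=5,interpolation=cv2.INTER_CUBIC))
E
```

```text
turned 125.06 F [-10.3  -3.8   8.3] M [-0.648  1.764 -0.01 ] eff -0.278 grip 0.0133 t 14.8
turned 128.05 F [-11.4  -3.2   7.2] M [-0.578  1.779  0.122] eff -0.194 grip 0.0133 t 15.0
turned 131.04 F [-11.5  -3.8   8.5] M [-0.601  1.853  0.214] eff -0.106 grip 0.0132 t 15.2
turned 134.03 F [-10.7  -4.5   8.2] M [-0.61   1.9    0.338] eff -0.017 grip 0.0136 t 15.4
```

View pics/sc10.png

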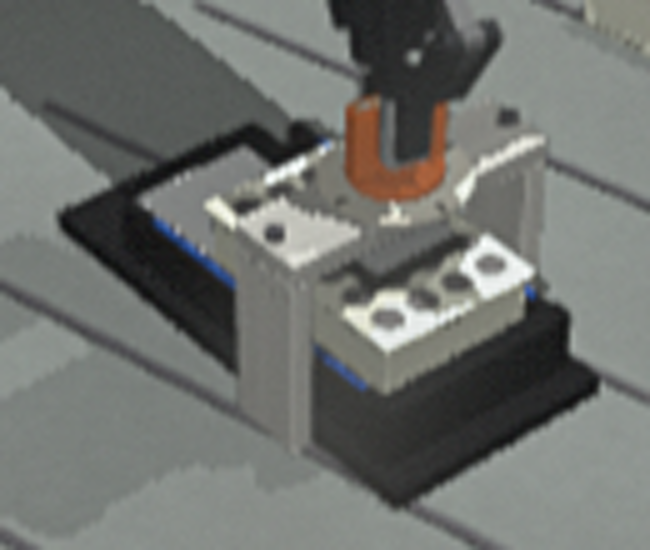

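Bottomed: the j6 effort rose 0.26 N m above free turning (about 65 N), contact having begun at about 125.4°. It held for more than 0.3 s. Now backing off to about 38° turned, which gives a gap of about 5.8 mm.

```bash

python3 -m inch '0 0 0 0 0 -3 0; 0 0 0 0 0 -8 0; 0 0 0 0 0 -14 0; 0 0 0 0 0 -20 0; 0 0 0 0 0 -26 0; 0 0 0 0 0 -32 0; 0 0 0 0 0 -38 0; 0 0 0 0 0 -44 0; 0 0 0 0 0 -50 0; 0 0 0 0 0 -56 0; 0 0 0 0 0 -62 0; 0 0 0 0 0 -68 0; 0 0 0 0 0 -74 0; 0 0 0 0 0 -80 0; 0 0 0 0 0 -86 0; 0 0 0 0 0 -91 0; 0 0 0 0 0 -95 0; 0 0 0 0 0 -96 0; 0 0 0 0 0 -96 0'>/dev/null; python3 r.py
python3 - <<'E'
from h import *;from rig import arm
for n in('scene','side'):
  f=arm.grab_frame(n); y,x=(180,210) if n=='scene' else (180,205); cv2.imwrite(f'pics/{n}11.png',cv2.resize(f['color'][y:y+110,x:x+130,::-1],None,fx=5,fy=5,interpolation=cv2.INTER_CUBIC))
E
python3 r.py
```

```text
turned 38.06 F [-2.7 -2.6  5.1] M [-0.362  0.543  0.043] eff -0.166 grip 0.0134 t 17.35
turned 38.08 F [-4.1 -2.2  5.3] M [-0.444  0.66   0.043] eff 0.06 grip 0.0133 t 17.45
```

View pics/scene11.png

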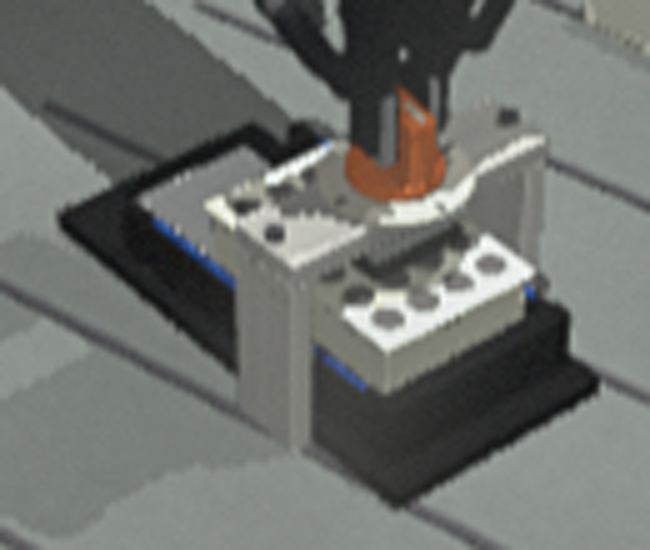

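```bash

python3 -m inch '0 0 0 0 0 0 0.02; 0 0 0 0 0 0 0.04; 0 0 0 0 0 0 0.085; 0 0 0 0 0 0 0.085; 0 0 0 0 0 0 0.085; 0 0 0 0 0 0 0.085; 0 0 -0.02 0 0 0 0.085; 0 0 -0.05 0 0 0 0.085; 0 0 -0.08 0 0 0 0.085; 0 0 -0.12 0 0 0 0.085; 0 0 -0.12 0 0 0 0.085; 0 0 -0.12 0 0 0 0.085'; python3 r.py
python3 - <<'E'
from h import *;from rig import arm
for n in('scene','side'):
  f=arm.grab_frame(n); y,x=(180,210) if n=='scene' else (180,205); cv2.imwrite(f'pics/{n}12.png',cv2.resize(f['color'][y:y+110,x:x+130,::-1],None,fx=5,fy=5,interpolation=cv2.INTER_CUBIC))
f=arm.grab_frame('wrist'); cv2.imwrite('pics/w12.png',f['color'][:,:,::-1]); print(f['position'],f['rotation'])
E
```

```text
t: 18.65
ee_pos: [0.5794, 0.0076, 0.2606]
tool_rot: [180.0, 0.1, 159.6]
wrist_force: [0.2, 0.5, -0.8]
grip_width: 0.0852
turned 38.01 F [ 0.2  0.5 -0.8] M [-0.004  0.016 -0.027] eff 0.0 grip 0.0852 t 18.65
[0.50913877 0.03305328 0.38233199] [ 1.63152477e+02 -3.83468527e-02  6.95256956e+01]
```

View pics/scene12.png

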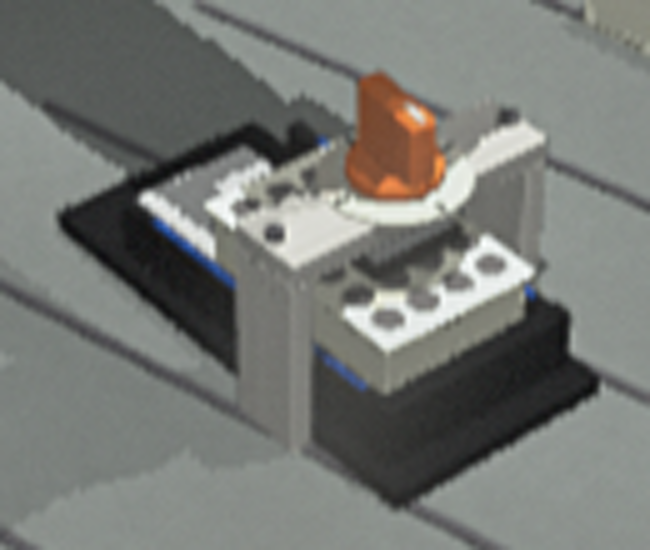

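View pics/w12.png

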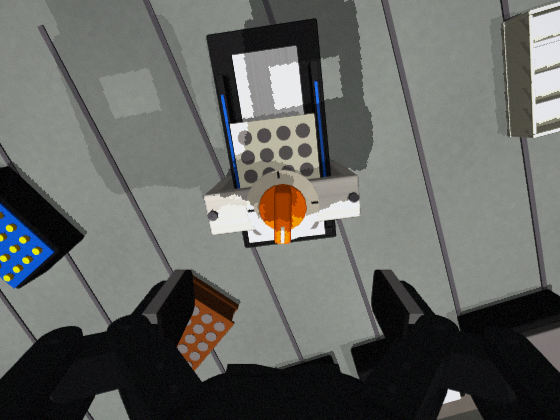

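View pics/side12.png

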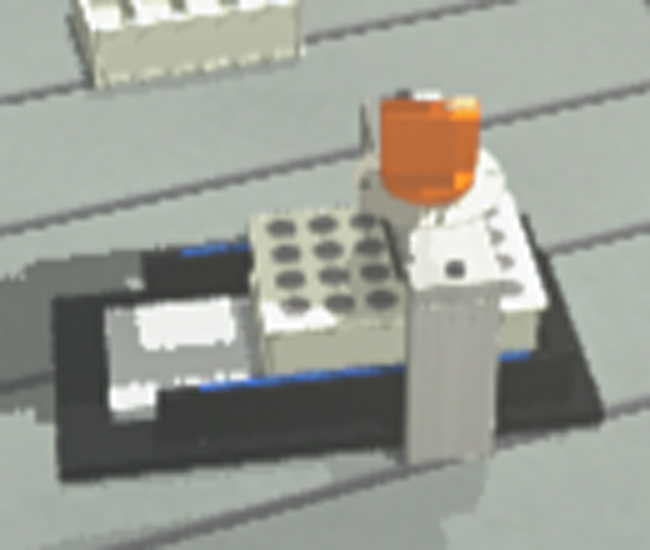

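The mark end stands upright in the wrist view (283,235), so the knob stayed where I left it. The block's corners are unchanged: scene (287,250), side (257,247). The arm is clear with zero force, so I'm handing in.

```bash
python3 -c "
from rig import arm
print(arm.sign_off())"
```

```text
the job is handed in; nothing more can be done
None
```

I slid the white block home, tightened the orange screw until it was snug, backed it off a quarter turn and let go. I handed the job in at about 19 s; no verdict was reported.

- **Block:** With the fingers closed, I pushed it about 30 mm to the end stop. It then stopped moving and I stopped pushing at about 17 N (14 N along world x). The picture fit puts it at x = −15.7 mm (home is −15), within the 2.5 mm tolerance. Its corners were in the same place, to within about a pixel, after the screw was turned.
- **Screw:** The pad met the block at about 125° of clockwise turn. I stopped at 134°, about 0.26 N m above free turning (roughly 65 N of squeeze). That is a touch over the 0.25 N m snug limit but far below the 120 N forcing limit.
- **Back-off:** I turned it back 96° to 38°, which works out to a gap of about 5.8 mm. That figure comes from the angles; I did not measure the gap in a picture. After release the knob had not moved by eye, and the wrist force read about zero.
- **Disagreements in the checks:**
  - The cameras differed by 2–4 mm on the screw axis, so gripping slightly off-centre gave up to about 12 N sideways during the turn.
  - The wrist moment was noisy and fell to zero whenever I paused, so I judged contact mainly from the last joint's effort.
- **Other labware:** I never went near the other items, but I did not re-measure their positions at the end.

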